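# Discard a used tube through the tipping tray of a waste bin

### The arm

A 7-joint arm with a two-finger parallel gripper is mounted at the origin on a cart in front of the work surface, level with it; the furniture and walls round the work are solid. World frame = base frame: x ahead of the robot, y to its left, z up, the work surface at z = 0. Lengths are in m, angles in rad, forces in N, time in s.
With the tool pointing down it reaches from about 0.35 to 0.9 m from the base axis. Payload 19.9 kg.
Tool frame: the origin (TCP) lies at the very end of the fingers, on their centre line; the grasp point (between the pads) lies 19 mm behind it (pinch_z is the distance from the TCP to the grasp point, in m); z points along the fingers, y is the line along which they close (so a half turn about z gives the same grasp; the last joint's range is limited). The gripper opens to 85 mm and grips with 20 to 120 N. Pads are 22 mm wide; open, the fingers measure 114 mm over their backs; the gripper's body (76 mm by 85 mm) begins 54 mm behind the grasp point. The pads swing forward as they close: fully open they stand 13 mm farther back than shut.
Start: joints at [1.119, 0.417, -0.01, 1.614, 0.005, 1.111, -0.053], TCP at [0.25, -0.573, 0.208] pointing down, gripper open.
Joint ranges: [-2.81, 2.81], [-0.39, 2.02], [-1.27, 1.25], [0.06, 2.57], [-1.19, 4.33], [0.19, 2], [-2.82, 2.82]. Speed limits (rad/s): [1.89, 1.89, 2.39, 2.39, 3.01, 3.01, 3.01].

### API

Orientations are given as a unit quaternion [x, y, z, w].
In Python, from workcell import get_obs, camera, camera_params, hand_in, look_for, pinpoint, pinch_z gives the robot as it stands.
- The arm moves only by the shell command python3 -m handwheel 'ROWS' [FORCE]. ROWS is JSON, a list of rows, each a list of 5 numbers: the opening, from 0 (shut) to 1 (fully open), then the shift along the tool's x, y, z as a fraction of full scale, then the turn about the tool's z as a fraction of full scale. In form: [[grip, dx, dy, dz, yaw], ...]. A call has 1 to 20 rows; each row is the pose to reach, as a shift and turn from the pose commanded when the call began, along the tool's axes at that moment; what a row does not reach only later rows make up. Full scale, the value 1, is 1 m for a shift and 90 degrees for a turn. A row lasts 1/10 s, in which the tool goes at most 50 mm and 8.59 degrees, less where a joint would pass 70% of its speed; a pose out of reach is approached as far as the arm can. A call with a number of a shift or a turn outside -1 to 1 is refused whole. A call with a gripper value outside its range is refused whole. The fingers move at their own pace and stop on an object; FORCE is the grip in N (left out, the last holds). Time passes only in rows, so rows that repeat a pose let the fingers close. It gives the time, the measured TCP pose, the force, the opening and the grip force at its end, in the units of the state.
- get_obs(): the state, without advancing time (a new reading comes with each control period).
- camera(name): name is "scene" or "top" or "wrist"; returns (picture, depth): 384x512x3 uint8, red, green, blue; 384x512 float32, m along the optical axis (not along the pixel's ray), 0 where there is no reading.
- camera_params(name): a dict with "intrinsics" (3x3 intrinsics, pixels), "rvec" (rotation vector, rad) and "tvec" (3), from world to camera coordinates, as OpenCV has them; the wrist camera has in their place "tool_from_camera" (4x4, takes a point from camera to tool coordinates, whose origin is the TCP and whose axes are the flange's). Camera axes: x right, y down, z forward; pixel columns grow to the right and rows downward; lengths in m; the calibration is good to about 2 mm. The wrist camera is an equidistant fisheye: a pixel r from the principal point sees the ray r / f radians off the axis. A picture is of the moment at which its call begins: read the wrist's pose just before it. camera_params takes no time and is no camera call.
- hand_in(): hands the job in; it is judged then, once.
Trained networks look in the newest picture that a camera, given by its name, has taken for a name from the list of things; names that differ only in an ending like _2 or _b are one class to them, and where a whole thing is asked for, a point or a joint stands for the part that bears it (a point fixed in the world has none). Each returns a list of dicts, best first, with "conf" (0 to 1); they miss things now and then, are a little off and sometimes report something else, mostly with a low value. They report only what shows in the picture. A call takes as long as a camera call. They do not tell look-alikes from the thing itself.
- look_for(camera, target): "point" ([row, column] in pixels, amid what is visible of it).
- pinpoint(camera, target): "point" ([row, column] in pixels: a listed point, or the origin of a listed thing).
The state is a dict: "time_s": time; "joint_pos": joint angles; "qd": joint speeds; "joint_efforts": joint torques, N m; "tcp_pos": TCP position; "tcp_rot": TCP orientation; "wrist_force": force on the tool from outside, world axes, zero at the start; "torque": the same for the moment, N m; "opening": opening from 0.0 (shut) to 1.0 (fully open); "gripper_force": force on a finger pad.
Only numpy, scipy, OpenCV 4.12 (cv2) and the standard library are available. Lean on these libraries where they do the work, as an engineer would, in place of code of your own. Each camera call takes 0.05 s, during which the arm holds its last target. There are 200 camera calls.

### The job

Put the used tube that lies on its side on the bench into the metal tray on top of the discard bin. Then push the tray over past its catch until the tube drops into the bin, and let the tray swing back fully home so that the bin is closed. Do not knock the other things on the bench about.

Things in the scene. Friction and masses are not known exactly. Their poses are not given: they have to be found in the camera images.
- bin: White discard bin, grey lid over its rear part, fixed to the bench; 166 mm deep (x), 190 wide (y), walls 165 high; the tray fills the opening before the lid. Origin: centre of its underside; z up, x from its front (robot side, blank label) to its rear, y left; turned up to 17 degrees. On its right side, at y = -110 mm, a small spring arm with roller is the tray's catch; leave it alone.
- tray (a joint): Angle of the tipping tray (rad): 0 level, home; 1.2 at its stop. Grows as the flap goes over to the rear and the tray's rear edge sinks into the bin. Passing the catch (first 0.2 rad) takes about 9 N at the flap's edge, then 3 to 5 N against the spring. The tube rolls off into the bin at 0.8 to 1.0. Let go, the tray swings back by itself in about 1 s, damped, and snaps home.
- tray_pivot (a point): The tray's hinge axis (along the bin's y) at mid length: 52 mm in front of the bin's centre, 150 mm above the bench; fixed to the bin. Its axes are the bin's.
- tray_floor (a point): Centre of the tray's flat floor, upper face, 13 mm below and 22 behind the pivot at joint 0 (moves with the tray). Metal trough along the bin's y, 156 mm long inside, end plates to 38 mm above the floor. Floor 56 mm deep (x); before it a steep wall that goes on as the flap; behind it a 36 degree ramp, 28 mm high. Inner width in x: 56 mm at the floor, 92 at 20 mm, 108 at 28 mm above it.
- tray_flap (a point): Middle of the rolled top edge (8 mm thick) of the tray's push flap, a nearly upright sheet 120 mm long (y) over the bin's front wall. At joint 0 the edge is 26 mm in front of the pivot and 65 above it (215 above the bench); it moves on a circle of 70 mm radius. The flap's foot is 20 mm in front of and 15 above the pivot. Push here from the front to the rear, going on along the circle.
- tube: The used 50 ml plastic tube with screw cap, the only one lying on the bench, left or right of the bin; 116 mm long, body 32 mm across, cap 36 mm across and 14 long, 30 to 65 g. It can roll. Origin: tip of the conical end; its z axis runs along the tube to the cap, about level here.
- tube_mid (a point): Point on the tube's axis 56 mm from its tip, about half way: the place to grip, across the 32 mm body. About 17 mm above the bench while the tube lies there.
- flask_a: Loose flask with a white cover, 112 mm across, 171 mm high, the rearmost of three at the rear right. Origin: centre of its underside. A bystander.
- bottle: Loose bottle with a teal screw cap, 72 mm across, 150 mm high, at the rear left by the tube rack. Origin: centre of its underside. A bystander.
Things that resemble listed ones, but are neither listed nor needed, are in the scene too. What is shaped like the tube but purple is not meant.

How it is judged:
By the outcome, as a careful person would: the job done as asked, in the order asked, and still so for the second after the job is handed in, with the robot touching nothing.
It also fails if it takes over 58 s, if anything falls off the work surface, if the arm or the gripper's body presses on something with over 40 N, if the wrist force passes 120 N, or if a joint passes its speed limit or range.

## Working session

There is one attempt and no reset: what is moved stays moved. The work goes in short steps, Python scripts to look and compute and a shell command to move; the robot and the scene stay as the last step left them, time stands still between calls to the robot, and variables do not carry over. Pictures are saved under pics/ and viewed, at most 10 in all, crops included, and the job is handed in when it is done.

```bash
mkdir -p pics; ls; cat > h.py <<'E'
import numpy as np, cv2
from scipy.spatial.transform import Rotation as R
from workcell import *
def ray(cam,pt,obs=None):
    p=camera_params(cam);K=np.array(p["intrinsics"]);r,c=pt
    x=(c-K[0,2])/K[0,0];y=(r-K[1,2])/K[1,1]
    if cam=="wrist":
        T=np.array(p["tool_from_camera"]);th=np.hypot(x,y)
        d=np.array([x/th*np.sin(th),y/th*np.sin(th),np.cos(th)]) if th>1e-9 else np.array([0,0,1.])
        Rt=R.from_quat(obs["tcp_rot"]).as_matrix()
        return Rt@T[:3,3]+obs["tcp_pos"],Rt@T[:3,:3]@d
    M=R.from_rotvec(np.array(p["rvec"]).ravel()).as_matrix();t=np.array(p["tvec"]).ravel()
    return -M.T@t,M.T@np.array([x,y,1.])
def tri(rays):
    A=0;b=0
    for o,d in rays:
        d=d/np.linalg.norm(d);P=np.eye(3)-np.outer(d,d);A=A+P;b=b+P@o
    X=np.linalg.solve(A,b)
    return X,[np.linalg.norm(np.cross(X-o,d/np.linalg.norm(d))) for o,d in rays]
def dep(cam,pt,D):
    o,d=ray(cam,pt);r,c=int(round(pt[0])),int(round(pt[1]));return o+d*D[r,c]
def onz(cam,pt,z,obs=None):
    o,d=ray(cam,pt,obs);return o+d*(z-o[2])/d[2]
E
cat > a.py <<'E'
from h import *
np.set_printoptions(precision=4,suppress=True)
ims=[]
for cam in("scene","top"):
    im,D=camera(cam);np.save(f"pics/{cam}D.npy",D);cv2.imwrite(f"pics/{cam}.png",im[:,:,::-1]);ims.append(im)
    for t in("tube","tube_mid","tray_floor","tray_flap","tray_pivot","bin","flask_a","bottle"):
        print(cam,t,[(np.round(q["point"],1),round(q["conf"],2),dep(cam,q["point"],D)) for q in pinpoint(cam,t)[:3]])
cv2.imwrite("pics/both.png",cv2.resize(np.vstack(ims),(450,675))[:,:,::-1])
cv2.imwrite("pics/both.png",cv2.resize(np.hstack(ims),(800,300))[:,:,::-1])
print(get_obs(),pinch_z)
E
python3 a.py
```

```text
pics
scene tube [(array([284.7, 223.9]), 0.91, array([0.3906, 0.2305, 0.0026])), (array([293.7, 169.8]), 0.66, array([0.4493, 0.3673, 0.0123])), (array([238.9, 312. ]), 0.57, array([ 0.3507, -0.0847,  0.0282]))]
scene tube_mid [(array([276. , 239.1]), 0.73, array([0.3703, 0.1915, 0.0283])), (array([188.2, 255.5]), 0.72, array([0.4972, 0.0297, 0.1925])), (array([278.9, 180.8]), 0.7, array([0.4634, 0.3237, 0.0283]))]
scene tray_floor [(array([198.4, 244.6]), 0.85, array([0.4975, 0.0715, 0.1729]))]
scene tray_flap [(array([184.7, 251.9]), 0.67, array([0.4908, 0.0489, 0.2157]))]
scene tray_pivot [(array([200.4, 248. ]), 0.85, array([0.4997, 0.0568, 0.158 ]))]
scene bin [(array([227.7, 238.5]), 0.91, array([0.483 , 0.1071, 0.0878]))]
scene flask_a [(array([172.9, 305.4]), 0.75, array([ 0.6337, -0.3453,  0.0472]))]
scene bottle []
top tube [(array([240.1, 271.8]), 0.56, array([ 0.3507, -0.0761,  0.0173])), (array([230.1, 191. ]), 0.55, array([0.3837, 0.2269, 0.0206])), (array([215.7, 152.5]), 0.51, array([0.4363, 0.3786, 0.0012]))]
top tube_mid [(array([236.8, 283.3]), 0.8, array([ 0.3637,
[... 520 characters left out ...]
 -0.4018,  0.1139]))]
top bottle [(array([157. , 198.4]), 0.96, array([0.6393, 0.1899, 0.1346])), (array([206.4, 170.3]), 0.33, array([0.4707, 0.3054, 0.0313]))]
{'time_s': 0.9, 'joint_pos': array([ 1.1185,  0.4174, -0.0103,  1.6136,  0.0047,  1.1107, -0.053 ]), 'qd': array([ 0.0013,  0.0002,  0.    ,  0.0003, -0.0013,  0.0004, -0.0003]), 'joint_efforts': array([ -0.0003, -86.4206,   0.6781, -43.5211,   0.0192,   0.002 ,
        -0.    ]), 'tcp_pos': array([ 0.2496, -0.573 ,  0.2081]), 'tcp_rot': array([ 0.979 ,  0.2039, -0.    , -0.    ]), 'wrist_force': array([-0.0342, -0.2964, -0.2662]), 'torque': array([0.0811, 0.0404, 0.0216]), 'gripper_force': 0.0, 'opening': 1.0021522592849117} 0.0187
```

View pics/both.png

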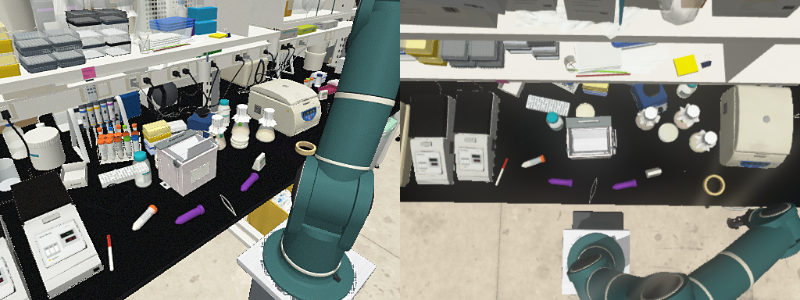

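```bash
python3 -c "
import cv2,numpy as np
a=cv2.imread('pics/top.png')[150:260,130:310];b=cv2.imread('pics/scene.png')[170:310,150:345]
a=cv2.resize(a,(780,290*780//475),interpolation=3) if 0 else cv2.resize(a,(468,286),interpolation=3);b=cv2.resize(b,(468,308),interpolation=3)
cv2.imwrite('pics/crop.png',np.vstack([a,b]))"
```

```text
(no output)
```

View pics/crop.png

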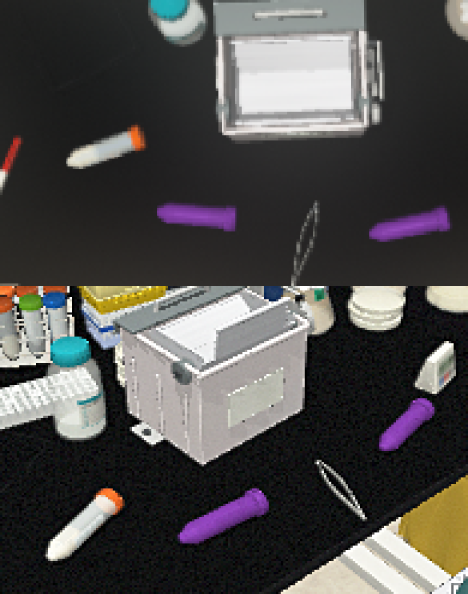

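The used tube is the white one with the orange cap, lying left of the bin: top (207,170), scene (279,181). The other tube-shaped things, at top (230,207) and (237,283), are purple and so not meant. The crop confirms this. Next I measure the tube and the bin's yaw.

```bash
cat > b.py <<'E'
from h import *
np.set_printoptions(precision=4,suppress=True)
print("mid",tri([ray("scene",(278.9,180.8)),ray("top",(207.5,169.6))]))
print("tip",tri([ray("scene",(293.7,169.8)),ray("top",(215.7,152.5))]))
print("floor",tri([ray("scene",(198.4,244.6)),ray("top",(186.5,241.2))]))
print("flap",tri([ray("scene",(184.7,251.9)),ray("top",(197.1,241.5))]))
print("pivot",tri([ray("scene",(200.4,248)),ray("top",(192.6,242.7))]))
def cloud(cam):
    D=np.load(f"pics/{cam}D.npy");p=camera_params(cam);K=np.array(p["intrinsics"])
    r,c=np.mgrid[:384,:512];M=R.from_rotvec(np.array(p["rvec"]).ravel()).as_matrix();t=np.array(p["tvec"]).ravel()
    X=np.stack([(c-K[0,2])/K[0,0]*D,(r-K[1,2])/K[1,1]*D,D],-1)-t
    return (X@M)[D>0]
def line(P,n):
    if len(P)<5:return print(n,len(P))
    P=P[:,:2];m=np.median(P,0);u=np.linalg.svd(P-P.mean(0),full_matrices=False)[2][0]
    u=u*np.sign(u[1]);s=(P-P.mean(0))@u
    print(n,len(P),P.mean(0),"dir",u,"yaw deg",np.degrees(np.arctan2(-u[0],u[1])),"range",s.min(),s.max(), "centre",P.mean(0)+u*(s.min()+s.max())/2)
for cam in("scene","top"):
    C=cloud(cam);x,y,z=C.T
    b=(x>.4)&(x<.6)&(y>-.1)&(y<.16)
    line(C[b&(z>.2)&(z<.225)&(x<.55)],cam+" flaptop")
    for lo,hi in((.13,.137),(.137,.145),(.16,.17),(.17,.18),(.18,.2),(.2,.23)):print(cam,lo,(b|((x>.6)&(x<.68)&(y>-.1)&(y<.13))).sum(), (b&(z>lo)&(z<hi)).sum())
    f=b&(z>.02)&(z<.13)&(x<.52);line(C[f],cam+" front/side")
    tb=(x>.42)&(x<.5)&(y>.24)&(y<.4)&(z>.014)&(z<.05);line(C[tb],cam+" tube");print(C[tb][:,2].max())
E
python3 b.py
```

```text
mid (array([0.4705, 0.3155, 0.0159]), [np.float64(0.005003466858838541), np.float64(0.005003466858838624)])
tip (array([0.4355, 0.3719, 0.028 ]), [np.float64(0.0005381495083399166), np.float64(0.0005381495083399461)])
floor (array([0.5376, 0.0385, 0.1371]), [np.float64(0.001681054157809424), np.float64(0.001681054157809534)])
flap (array([0.4966, 0.037 , 0.2074]), [np.float64(0.005674992655418723), np.float64(0.005674992655418797)])
pivot (array([0.5186, 0.0354, 0.1379]), [np.float64(0.00514544455957268), np.float64(0.005145444559572689)])
scene flaptop 177 [0.4937 0.0355] dir [-0.0625  0.998 ] yaw deg 3.5837642335457445 range -0.06374510963982612 0.05785116403899162 centre [0.4939 0.0325]
scene 0.13 9036 145
scene 0.137 9036 229
scene 0.16 9036 405
scene 0.17 9036 194
scene 0.18 9036 199
scene 0.2 9036 177
scene front/side 1388 [0.4914 0.0499] dir [-0.0025  1.    ] yaw deg 0.14318260532414032 range -0.11400591952979017 0.0827410327838591 centre [0.4914 0.0343]
scene tube 387 [0.4628 0.3106] dir [-0.3208  0.9471] yaw deg 18.711860948494042 range -0.05752486473586804 0.05874450169966705 centre [0.4626 0.3112]
0.03773894441467665
top flaptop 91 [0.4943 0.0326] dir [-0.0579  0.9983] yaw deg 3.320640800701501 range -0.06080492148152514 0.05749210773727271 centre [0.4944 0.031 ]
top 0.13 5119 453
top 0.137 5119 453
top 0.16 5119 312
top 0.17 5119 79
top 0.18 5119 57
top 0.2 5119 91
top front/side 128 [0.49   0.0321] dir [-0.0519  0.9987] yaw deg 2.973872360220543 range -0.09563544409697278 0.08936962526612015 centre [0.4902 0.0289]
top tube 233 [0.4689 0.3051] dir [-0.3406  0.9402] yaw deg 19.910390358337047 range -0.05251178079215858 0.0628008110698377 centre [0.4671 0.3099]
0.03829523536696119
```

```bash
python3 -m handwheel '[[1,0.0,0,-0.05,0],[1,0.02,-0.02,-0.1,-0.05],[1,0.55,-0.72,-0.1,-0.955],[1,0.55,-0.72,-0.1,-0.955],[1,0.55,-0.72,-0.1,-0.955],[1,0.55,-0.72,-0.1,-0.955],[1,0.55,-0.72,-0.1,-0.955],[1,0.55,-0.72,-0.1,-0.955],[1,0.55,-0.72,-0.1,-0.955],[1,0.55,-0.72,-0.1,-0.955],[1,0.55,-0.72,-0.1,-0.955],[1,0.55,-0.72,-0.1,-0.955],[1,0.55,-0.72,-0.1,-0.955],[1,0.55,-0.72,-0.1,-0.955],[1,0.55,-0.72,-0.1,-0.955],[1,0.55,-0.72,-0.1,-0.955],[1,0.55,-0.72,-0.1,-0.955],[1,0.55,-0.72,-0.1,-0.955],[1,0.55,-0.72,-0.1,-0.955],[1,0.55,-0.72,-0.1,-0.955]]' 30; python3 -c "
from h import *;print(get_obs()['qd'].round(2))"
```

```text
time_s: 2.9
tcp_pos: [0.4663, 0.3099, 0.3079]
tcp_rot: [0.577, 0.817, 0.0, -0.001]
wrist_force: [0.1, -1.6, 0.5]
opening: 0.996
gripper_force: 0.0
[-0.72  0.51  0.08 -0.52  0.39  0.2  -0.62]
```

```bash
cat > w.py <<'E'
from h import *; import json,sys
np.set_printoptions(precision=4,suppress=True)
n=sys.argv[1];o=get_obs();im,D=camera("wrist");cv2.imwrite(f"pics/w{n}.png",im[:,:,::-1])
Rt=R.from_quat(o["tcp_rot"]).as_matrix();print(o["time_s"],o["tcp_pos"],"heading",np.degrees(np.arctan2(Rt[1,0],Rt[0,0])),"tool z",Rt[:,2])
out={}
for t in sys.argv[2:]:
    c=pinpoint("wrist",t)
    for q in c[:2]:
        print(t,np.round(q["point"],1),round(q["conf"],2),"z.017:",onz("wrist",q["point"],.017,o))
    if c: a=ray("wrist",c[0]["point"],o);out[t]=[list(a[0]),list(a[1])]
json.dump(out,open(f"pics/w{n}.json","w"))
E
python3 -m handwheel '[[1,0,0,0,0],[1,0,0,0,0],[1,0,0,0,0]]'; python3 w.py 1 tube tube_mid
python3 -m handwheel '[[1,0,0.0,0.05,0],[1,0.04,0,0.1,0],[1,0.04,0,0.15,0],[1,0.04,0,0.15,0],[1,0.04,0,0.15,0],[1,0.04,0,0.15,0]]'; python3 w.py 2 tube tube_mid
python3 -c "
from h import *;import json
a,b=[json.load(open(f'pics/w{i}.json')) for i in '12']
for t in a:
  if t in b: print(t,tri([tuple(map(np.array,a[t])),tuple(map(np.array,b[t]))]))"
```

```text
time_s: 3.2
tcp_pos: [0.4664, 0.3058, 0.3082]
tcp_rot: [0.578, 0.816, -0.0, 0.0]
wrist_force: [-0.6, -0.5, -0.2]
opening: 1.001
gripper_force: 0.0
3.2 [0.4664 0.3058 0.3082] heading 109.43372420564489 tool z [ 0.0002 -0.0005 -1.    ]
tube [108.9 260.6] 0.92 z.017: [0.4496 0.3649 0.017 ]
tube [173.2 193.1] 0.88 z.017: [0.3808 0.2337 0.017 ]
tube_mid [201.7 184.2] 0.98 z.017: [0.3795 0.1814 0.017 ]
tube_mid [144.5 262.7] 0.95 z.017: [0.4711 0.3139 0.017 ]
time_s: 3.95
tcp_pos: [0.4541, 0.3444, 0.1602]
tcp_rot: [0.578, 0.816, 0.001, 0.0]
wrist_force: [-0.8, 0.7, 0.1]
opening: 0.998
gripper_force: 0.0
3.95 [0.4541 0.3444 0.1602] heading 109.42407008076106 tool z [ 0.0018  0.001  -1.    ]
tube [236.5 169.8] 0.73 z.017: [0.3812 0.2355 0.017 ]
tube [366.9 128.8] 0.51 z.017: [ 0.3558 -0.0562  0.017 ]
tube_mid [201.1 266. ] 0.62 z.017: [0.4737 0.3162 0.017 ]
tube (array([0.43160437, 0.37705051, 0.26293427]), [np.float64(0.01374360526255456), np.float64(0.013743605262554496)])
tube_mid (array([0.4255956 , 0.41686398, 0.45351076]), [np.float64(0.04413163982401724), np.float64(0.04413163982401712)])
```

View pics/w2.png

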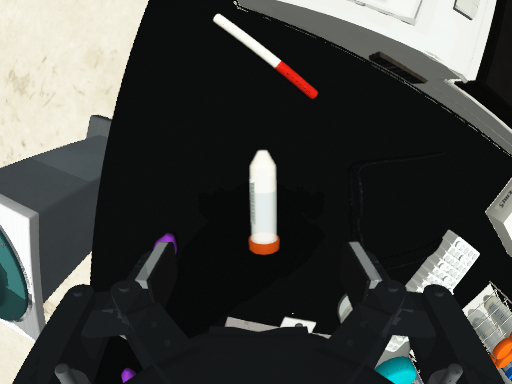

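The wrist view shows the orange-capped tube upright between the fingers: tip (151,263), mid (200,264), cap end (252,264). The nearest other thing, the marker pen, is well clear at (60,265).

```bash
python3 - <<'E'
from h import *
np.set_printoptions(precision=4,suppress=True)
o2=get_obs();o1=dict(o2);o1["tcp_pos"]=np.array([.4664,.3058,.3082]);o1["tcp_rot"]=np.array([.578,.816,0,0])/np.hypot(.578,.816)
print("mid",tri([ray("wrist",(144.5,262.7),o1),ray("wrist",(201.1,264.5),o2)]))
P=[onz("wrist",p,.017,o2) for p in((151,262.8),(200,263.5),(245,264.3))];print(P)
d=P[2]-P[0];print(np.linalg.norm(d),"heading tip",np.degrees(np.arctan2(-d[1],-d[0])))
mid=P[0]+.056*d/np.linalg.norm(d);print(mid)
Rt=R.from_quat(o2["tcp_rot"]).as_matrix();print("tool shift",Rt.T@(mid-o2["tcp_pos"]),o2["tcp_pos"])
E
```

```text
mid (array([0.4722, 0.3135, 0.0116]), [np.float64(0.0008349728682780334), np.float64(0.0008349728682781496)])
[array([0.4517, 0.3676, 0.017 ]), array([0.4707, 0.3165, 0.017 ]), array([0.4906, 0.264 , 0.017 ])]
0.11069432275970015 heading tip 110.58946408897974
[0.4714 0.3152 0.017 ]
tool shift [-0.0333  0.0062  0.1431] [0.4541 0.3444 0.1601]
```

```bash
python3 -m handwheel '[[1,-0.033,0.006,0.03,-0.013],[1,-0.033,0.006,0.07,-0.013],[1,-0.033,0.006,0.11,-0.013],[1,-0.033,0.006,0.135,-0.013],[1,-0.033,0.006,0.152,-0.013],[1,-0.033,0.006,0.152,-0.013],[1,-0.033,0.006,0.152,-0.013],[0.6,-0.033,0.006,0.152,-0.013],[0.3,-0.033,0.006,0.152,-0.013],[0.2,-0.033,0.006,0.152,-0.013],[0.2,-0.033,0.006,0.152,-0.013],[0.2,-0.033,0.006,0.152,-0.013],[0.2,-0.033,0.006,0.152,-0.013],[0.2,-0.033,0.006,0.152,-0.013],[0.2,-0.033,0.006,0.152,-0.013]]' 30
```

```text
time_s: 5.6
tcp_pos: [0.4696, 0.3154, 0.0062]
tcp_rot: [0.569, 0.822, 0.0, -0.0]
wrist_force: [0.6, 0.3, 0.2]
opening: 0.198
gripper_force: 0.0
```

```bash
python3 w.py 3 tube_mid; python3 - <<'E'
from h import *
im,_=camera("scene");a=cv2.resize(im[240:320,130:240],(440,320),interpolation=3)
w=cv2.imread("pics/w3.png");b=cv2.resize(w,(427,320))
cv2.imwrite("pics/g.png",cv2.resize(np.hstack([a[:,:,::-1],b]),(800,295)))
E
```

```text
5.6 [0.4696 0.3154 0.0062] heading 110.66142788187351 tool z [-0.0001  0.0001 -1.    ]
tube_mid [236.6 259.7] 0.66 z.017: [0.4704 0.3164 0.017 ]
```

View pics/g.png

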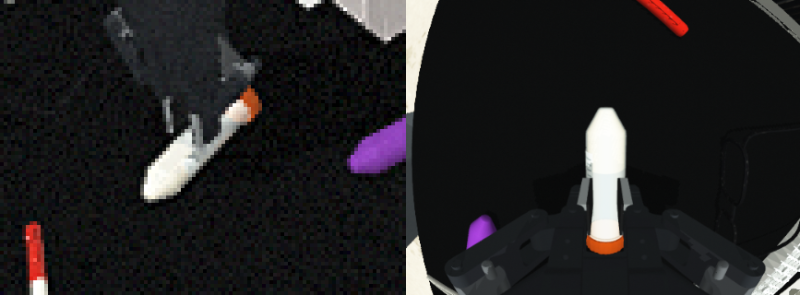

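The tube lies between the fingertips, centred, so opening 0.2 is simply still wider than the body. I close further.

```bash
python3 -m handwheel '[[0.1,0,0,0,0],[0,0,0,0,0],[0,0,0,0,0],[0,0,0,0,0],[0,0,0,0,0],[0,0,0,0,0]]' 30
```

```text
time_s: 6.35
tcp_pos: [0.4705, 0.3162, 0.0072]
tcp_rot: [0.569, 0.822, 0.001, 0.0]
wrist_force: [-0.1, -0.7, 13.6]
opening: -0.003
gripper_force: 6.8
```

```bash
python3 w.py 4 tube_mid; python3 - <<'E'
from h import *
im,_=camera("scene");a=cv2.resize(im[240:320,130:240],(440,320),interpolation=3)
w=cv2.imread("pics/w4.png");b=cv2.resize(w[120:384,100:420],(388,320))
cv2.imwrite("pics/g2.png",cv2.resize(np.hstack([a[:,:,::-1],b]),(800,310)))
E
```

```text
6.35 [0.4705 0.3162 0.0072] heading 110.66080727890964 tool z [ 0.0019  0.0013 -1.    ]
tube_mid [238.7 255.3] 0.72 z.017: [0.4695 0.3145 0.017 ]
tube_mid [328.9  95.7] 0.66 z.017: [0.3785 0.1852 0.017 ]
```

View pics/g2.png

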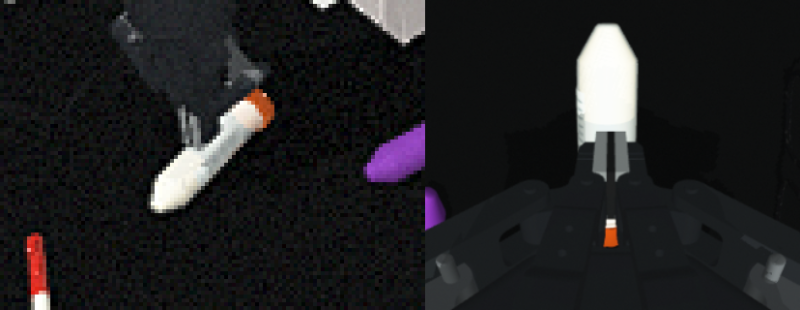

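```bash
python3 - <<'E'
from h import *
np.set_printoptions(precision=4,suppress=True)
o=get_obs();im,D=camera("wrist");T=np.array(camera_params("wrist")["tool_from_camera"]);print(T)
cz=T[:3,:3].T
for p in[(150,262),(180,258),(210,258),(225,258),(234,254),(238,254),(238,262),(250,253),(270,253),(290,253),(180,200),(180,320)]:
    og,d=ray("wrist",p,o);Rt=R.from_quat(o["tcp_rot"]).as_matrix()
    dc=T[:3,:3].T@(Rt.T@d);X=og+d*D[p]/dc[2];print(p,D[p],"world",X,"tool",Rt.T@(X-o["tcp_pos"]))
for cam in("top",):
    _,D=camera(cam)
    for p in((215,155),(211,162),(207,172),(222,165),(235,170)):print(p,dep(cam,p,D))
E
```

```text
[[-0.0005 -0.9527 -0.3039  0.0784]
 [ 1.     -0.0003 -0.0007  0.0003]
 [ 0.0006 -0.3039  0.9527 -0.1651]
 [ 0.      0.      0.      1.    ]]
(150, 262) 0.15344156 world [0.4544 0.365  0.0199] tool [ 0.0514  0.0022 -0.0126]
(180, 258) 0.15000834 world [0.4574 0.3512 0.0279] tool [ 0.0375  0.0002 -0.0207]
(210, 258) 0.15603164 world [0.4632 0.3356 0.0269] tool [ 0.0208  0.0001 -0.0197]
(225, 258) 0.15719785 world [0.4661 0.3281 0.0282] tool [ 0.0127  0.0001 -0.021 ]
(234, 254) 0.15008333 world [0.4647 0.326  0.0361] tool [ 0.0113 -0.0019 -0.0289]
(238, 254) 0.14520553 world [0.4646 0.3263 0.0412] tool [ 0.0116 -0.0018 -0.034 ]
(238, 262) 0.14490402 world [0.4683 0.3278 0.0415] tool [ 0.0117  0.0021 -0.0342]
(250, 253) 0.13385513 world [0.4644 0.3261 0.0531] tool [ 0.0115 -0.0021 -0.0459]
(270, 253) 0.121522725 world [0.4652 0.3242 0.0667] tool [ 0.0094 -0.0019 -0.0595]
(290, 253) 0.11191387 world [0.4662 0.322  0.0776] tool [ 0.007  -0.0018 -0.0704]
(180, 200) 0.17835452 world [0.4271 0.3316 0.0005] tool [ 0.0298 -0.0351  0.0066]
(180, 320) 0.180169 world [ 0.496   0.3571 -0.0011] tool [0.0293 0.0383 0.0084]
(215, 155) [0.417  0.2409 0.4922]
(211, 162) [0.4264 0.2189 0.5109]
(207, 172) [0.4355 0.1902 0.5295]
(222, 165) [0.3986 0.2063 0.5279]
(235, 170) [0.3671 0.195  0.5187]
```

```bash
python3 -m handwheel '[[0,0,0,-0.03,0],[0,0,0,-0.05,0],[0,0,0,-0.05,0],[0,0,0,-0.05,0],[0,0,0,-0.05,0]]' 30; cat > tip.py <<'E'
from h import *
np.set_printoptions(precision=4,suppress=True)
o=get_obs();im,D=camera("wrist");T=np.array(camera_params("wrist")["tool_from_camera"]);K=np.array(camera_params("wrist")["intrinsics"])
r,c=np.mgrid[100:384:1,150:380:1];x=(c-K[0,2])/K[0,0];y=(r-K[1,2])/K[1,1];th=np.hypot(x,y)+1e-9;D=D[100:384,150:380]
X=np.stack([x/th*np.tan(th)*D,y/th*np.tan(th)*D,D],-1)@T[:3,:3].T+T[:3,3]
m=(abs(X[...,0])<.02)&(abs(X[...,1])<.06)&(D>0)
h=np.histogram(X[m][:,2],np.arange(-.1,.08,.005));print([(round(b,3),int(n)) for n,b in zip(*h)])
mm=m&(X[...,2]>-.035)&(X[...,2]<.02);print(X[mm][np.argsort(-X[mm][:,2])][:200:10])
cv2.imwrite("pics/w5.png",im[:,:,::-1]);print(o["tcp_pos"],o["wrist_force"],o["opening"])
E
python3 tip.py
```

```text
time_s: 7.1
tcp_pos: [0.4693, 0.315, 0.0555]
tcp_rot: [0.569, 0.822, -0.0, -0.0]
wrist_force: [-0.9, -0.2, -0.7]
opening: -0.0
gripper_force: 0.0
[(np.float64(-0.1), 2143), (np.float64(-0.095), 2189), (np.float64(-0.09), 1534), (np.float64(-0.085), 1709), (np.float64(-0.08), 2904), (np.float64(-0.075), 1459), (np.float64(-0.07), 928), (np.float64(-0.065), 364), (np.float64(-0.06), 356), (np.float64(-0.055), 319), (np.float64(-0.05), 314), (np.float64(-0.045), 275), (np.float64(-0.04), 280), (np.float64(-0.035), 223), (np.float64(-0.03), 98), (np.float64(-0.025), 0), (np.float64(-0.02), 0), (np.float64(-0.015), 0), (np.float64(-0.01), 0), (np.float64(-0.005), 0), (np.float64(0.0), 0), (np.float64(0.005), 0), (np.float64(0.01), 0), (np.float64(0.015), 0), (np.float64(0.02), 17), (np.float64(0.025), 1291), (np.float64(0.03), 487), (np.float64(0.035), 115), (np.float64(0.04), 0), (np.float64(0.045), 0), (np.float64(0.05), 152), (np.float64(0.055), 4975), (np.float64(0.06), 0), (np.float64(0.065), 0), (np.float64(0.07), 0)]
[[ 0.011   0.0064 -0.0259]
 [ 0.0113 -0.0014 -0.0267]
 [ 0.0118  0.0048 -0.0276]
 [ 0.0113  0.0037 -0.0278]
 [ 0.0115  0.0032 -0.0281]
 [ 0.0116  0.0068 -0.0285]
 [ 0.0072 -0.0076 -0.0289]
 [ 0.0073 -0.0101 -0.0292]
 [ 0.0075  0.0104 -0.0296]
 [ 0.0077 -0.0096 -0.0298]
 [ 0.0072 -0.0091 -0.0301]
 [ 0.0114 -0.0039 -0.0303]
 [ 0.0069  0.0093 -0.0305]
 [ 0.0076  0.0103 -0.0307]
 [ 0.0112  0.0057 -0.031 ]
 [ 0.0113 -0.0014 -0.0312]
 [ 0.0114 -0.0029 -0.0315]
 [ 0.0111  0.0052 -0.0319]
 [ 0.0077 -0.0084 -0.032 ]
 [ 0.0113  0.0012 -0.0323]]
[0.4693 0.315  0.0555] [-0.9084 -0.1865 -0.6931] -1.314080870417624e-05
```

View pics/w5.png

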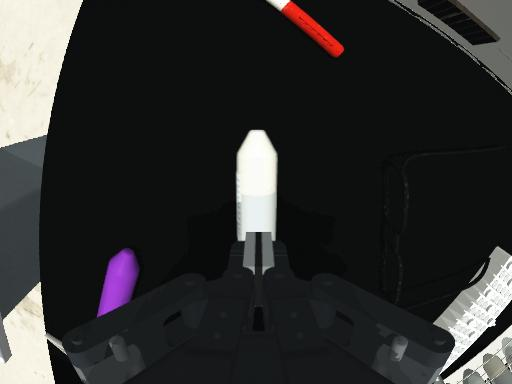

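The fingers really end 26 mm behind the reported TCP. Depth shows the shut tips at tool z = -0.026, and they came to rest on the tube's top. The tube is still centred, at column 257. I correct for this and go lower.

```bash
python3 -m handwheel '[[1,0,0,0,0],[1,0,0,0,0],[1,0,0,0,0],[1,0,0,0,0],[1,0,0,0.02,0],[1,0,0,0.04,0],[1,0,0,0.06,0],[1,0,0,0.07,0],[1,0,0,0.078,0],[1,0,0,0.078,0],[1,0,0,0.078,0]]' 30 && python3 -m handwheel '[[0.6,0,0,0,0],[0.45,0,0,0,0],[0.3,0,0,0,0],[0.2,0,0,0,0],[0.2,0,0,0,0],[0.2,0,0,0,0],[0.2,0,0,0,0],[0.2,0,0,0,0]]' 30
```

```text
time_s: 8.25
tcp_pos: [0.4699, 0.3157, -0.0212]
tcp_rot: [0.569, 0.822, 0.0, 0.0]
wrist_force: [0.5, 0.0, 0.2]
opening: 1.001
gripper_force: 0.0
time_s: 9.05
tcp_pos: [0.4698, 0.3155, -0.0216]
tcp_rot: [0.569, 0.822, 0.0, 0.0]
wrist_force: [-0.8, -1.6, 5.8]
opening: 0.338
gripper_force: 31.5
```

```bash
python3 -m handwheel '[[0.2,0,0,-0.03,0],[0.2,0,0,-0.07,0],[0.2,0,0,-0.12,0],[0.2,0,0,-0.17,0],[0.2,0,0,-0.22,0],[0.2,-0.03,0,-0.26,0.05],[0.2,-0.07,-0.007,-0.28,0.1],[0.2,-0.12,-0.012,-0.28,0.15],[0.2,-0.17,-0.017,-0.28,0.192],[0.2,-0.22,-0.022,-0.28,0.192],[0.2,-0.26,-0.026,-0.28,0.192],[0.2,-0.288,-0.028,-0.28,0.192],[0.2,-0.288,-0.028,-0.28,0.192],[0.2,-0.288,-0.028,-0.28,0.192],[0.2,-0.288,-0.028,-0.28,0.192]]' 30; sed -i 's/\.017/.137/g' w.py; python3 w.py 6 tray_floor tray_flap tray_pivot tube tube_mid
```

```text
time_s: 10.55
tcp_pos: [0.5447, 0.0373, 0.2582]
tcp_rot: [0.685, 0.728, 0.0, -0.0]
wrist_force: [-0.9, 0.6, -0.8]
opening: 0.337
gripper_force: 30.8
10.55 [0.5447 0.0373 0.2582] heading 93.47046560633308 tool z [-0.0002  0.0004 -1.    ]
tray_flap [203.5 190.6] 0.69 z.137: [0.4758 0.005  0.137 ]
tray_flap [ 47.9 343. ] 0.67 z.137: [0.6185 0.1727 0.137 ]
tray_pivot [184.1 236.4] 0.57 z.137: [0.5232 0.0289 0.137 ]
tube [ 16.5 149.1] 0.77 z.137: [0.427  0.1972 0.137 ]
tube [149.5 258.2] 0.6 z.137: [0.543  0.0654 0.137 ]
tube_mid [247.9 144.7] 0.74 z.137: [ 0.4189 -0.054   0.137 ]
tube_mid [ 52.9 145.4] 0.65 z.137: [0.4259 0.159  0.137 ]
```

View pics/w6.png

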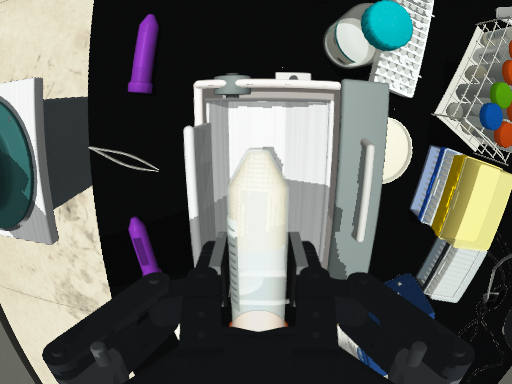

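The tube is held straight and parallel to the tray: tip (150,260), flap edge at column 190, lid from column 340. I measure the tray section from depth before lowering.

```bash
python3 - <<'E'
from h import *
np.set_printoptions(precision=3,suppress=True)
o=get_obs();im,D=camera("wrist");p=camera_params("wrist");T=np.array(p["tool_from_camera"]);K=np.array(p["intrinsics"])
r,c=np.mgrid[0:384,0:512];x=(c-K[0,2])/K[0,0];y=(r-K[1,2])/K[1,1];th=np.hypot(x,y)+1e-9
X=np.stack([x/th*np.tan(th)*D,y/th*np.tan(th)*D,D],-1)@T[:3,:3].T+T[:3,3]
W=X@R.from_quat(o["tcp_rot"]).as_matrix().T+o["tcp_pos"]
for row in (125,150,):
    print(row,[(cc,*(W[row,cc]*1000).round().astype(int)) for cc in range(180,400,5)])
print([(rr,*(W[rr,285]*1000).round().astype(int)) for rr in range(70,130,5)])
# lowest grasped-object / finger points in tool frame
m=(abs(X[...,0])<.12)&(X[...,2]<.03)&(abs(X[...,1])<.06)&(D>0)&(r<300)
print("held max z",np.sort(X[m][:,2])[-5:])
tu=(r>150)&(r<240)&(c>225)&(c<290)&(X[...,2]<0);q=X[tu];print("tube",q[:,0].max(),q[:,1].min(),q[:,1].max(),"top z",q[:,2].min())
E
```

```text
125 [(180, np.int64(429), np.int64(72), np.int64(0)), (185, np.int64(437), np.int64(72), np.int64(0)), (190, np.int64(493), np.int64(94), np.int64(216)), (195, np.int64(494), np.int64(92), np.int64(202)), (200, np.int64(496), np.int64(91), np.int64(191)), (205, np.int64(498), np.int64(90), np.int64(179)), (210, np.int64(500), np.int64(89), np.int64(165)), (215, np.int64(503), np.int64(88), np.int64(157)), (220, np.int64(506), np.int64(88), np.int64(148)), (225, np.int64(510), np.int64(87), np.int64(140)), (230, np.int64(515), np.int64(87), np.int64(135)), (235, np.int64(519), np.int64(87), np.int64(135)), (240, np.int64(524), np.int64(87), np.int64(136)), (245, np.int64(529), np.int64(88), np.int64(136)), (250, np.int64(534), np.int64(88), np.int64(135)), (255, np.int64(539), np.int64(88), np.int64(135)), (260, np.int64(544), np.int64(89), np.int64(136)), (265, np.int64(548), np.int64(89), np.int64(136)), (270, np.int64(553), np.int64(89), np.int64(136)), (275, np.int64(558), np.int64(90), np.int64(136)), (280, np.int64(563), np.int64(90), np.int64(137)), (285, np.int64(568), np.int6
[... 3440 characters left out ...]
 (75, np.int64(575), np.int64(150), np.int64(5)), (80, np.int64(562), np.int64(132), np.int64(164)), (85, np.int64(563), np.int64(128), np.int64(164)), (90, np.int64(574), np.int64(128), np.int64(30)), (95, np.int64(577), np.int64(121), np.int64(7)), (100, np.int64(566), np.int64(114), np.int64(136)), (105, np.int64(566), np.int64(110), np.int64(137)), (110, np.int64(567), np.int64(105), np.int64(135)), (115, np.int64(567), np.int64(100), np.int64(136)), (120, np.int64(567), np.int64(95), np.int64(138)), (125, np.int64(568), np.int64(90), np.int64(137))]
held max z [-0.026 -0.026 -0.026 -0.026 -0.026]
tube 0.07848103294879202 -0.0165166520667033 0.016014026198431265 top z -0.1650665695642446
```

```bash
python3 -m handwheel '[[0.2,0,0.003,0.03,0],[0.2,0,0.003,0.06,0],[0.2,0,0.003,0.09,0],[0.2,0,0.003,0.115,0],[0.2,0,0.003,0.125,0],[0.2,0,0.003,0.134,0],[0.2,0,0.003,0.134,0],[0.2,0,0.003,0.134,0],[0.2,0,0.003,0.134,0]]' 30; python3 -m handwheel '[[0.36,0,0,0,0],[0.4,0,0,0,0],[0.42,0,0,0,0],[0.44,0,0,0,0],[0.44,0,0,0,0],[0.44,0,0,0,0]]'
```

```text
time_s: 11.8
tcp_pos: [0.5524, 0.037, 0.1266]
tcp_rot: [0.686, 0.727, 0.004, 0.003]
wrist_force: [23.5, 2.6, 8.1]
opening: 0.333
gripper_force: 38.4
time_s: 12.4
tcp_pos: [0.5545, 0.0369, 0.1278]
tcp_rot: [0.686, 0.727, 0.005, 0.004]
wrist_force: [35.3, 2.3, 12.3]
opening: 0.438
gripper_force: 0.0
```

Something on the gripper (probably the linkage) leans on the flap with 35 N. I ease up and to the rear at once.

```bash
python3 -m handwheel '[[0.44,0,0.006,-0.006,0],[0.44,0,0.008,-0.015,0],[0.44,0,0.008,-0.03,0],[0.44,0,0.008,-0.05,0],[0.44,0,0.008,-0.08,0],[0.44,0,0.008,-0.12,0],[0.44,0,0.008,-0.16,0],[0.44,0,0.008,-0.16,0],[0.44,0,0.008,-0.16,0]]'; python3 - <<'E'
from h import *
np.set_printoptions(precision=3,suppress=True)
o=get_obs();w,D=camera("wrist");s,_=camera("scene")
cv2.imwrite("pics/v.png",np.hstack([cv2.resize(w,(400,300)),cv2.resize(s[150:285,170:350],(400,300),interpolation=3)])[:,:,::-1])
p=camera_params("wrist");T=np.array(p["tool_from_camera"]);K=np.array(p["intrinsics"])
r,c=np.mgrid[0:384,0:512];x=(c-K[0,2])/K[0,0];y=(r-K[1,2])/K[1,1];th=np.hypot(x,y)+1e-9
X=np.stack([x/th*np.tan(th)*D,y/th*np.tan(th)*D,D],-1)@T[:3,:3].T+T[:3,3]
W=X@R.from_quat(o["tcp_rot"]).as_matrix().T+o["tcp_pos"]
m=(W[...,0]<.54)&(W[...,0]>.46)&(W[...,1]>.02)&(W[...,1]<.1)&(W[...,2]>.2)&(W[...,2]<.23);print("flap top",W[m].mean(0),W[m].max(0))
m=(W[...,0]<.6)&(W[...,0]>.51)&(W[...,1]>-.05)&(W[...,1]<.1)&(W[...,2]>.14)&(W[...,2]<.18);print("tube",W[m].mean(0),W[m].max(0),W[m].min(0))
# gripper silhouette: lateral extent vs tool z
g=(r>150)&(D>0)&(D<.25)
for z in np.arange(-.16,-.02,.01):
    k=g&(abs(X[...,2]-z)<.005)&(abs(X[...,0])<.05)
    if k.any():print(z.round(3),X[k][:,1].min(),X[k][:,1].max())
E
```

```text
time_s: 13.3
tcp_pos: [0.5559, 0.0367, 0.2855]
tcp_rot: [0.686, 0.728, 0.0, 0.001]
wrist_force: [0.8, 0.2, -0.0]
opening: 0.442
gripper_force: 0.0
flap top [0.495 0.057 0.214] [0.5   0.094 0.22 ]
tube [0.565 0.023 0.156] [0.6   0.1   0.176] [ 0.51  -0.048  0.14 ]
-0.13 -0.06288928336425398 0.06301576986692825
-0.12 -0.06725605230512324 0.0676177949674592
-0.11 -0.06569740356418322 0.06643795106231423
-0.1 -0.061404101440200046 0.06178573902477238
-0.09 -0.058281076309853165 0.05832250835218658
-0.08 -0.055329005091378225 0.05451035447662408
-0.07 -0.051576370535116885 0.05101261326939434
-0.06 -0.036038879208824974 0.03557433865573342
-0.05 -0.032414930475066106 0.03276415403490112
-0.04 -0.03237914087782188 0.03263212621334643
-0.03 -0.03198561774324009 0.031236622614930494
-0.02 -0.019023268860194988 0.018920662810453823
```

View pics/v.png

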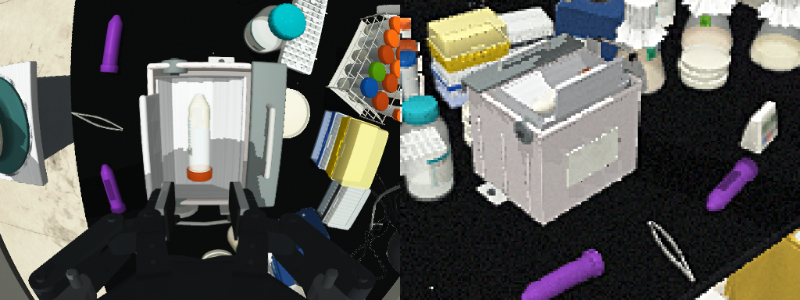

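The tube lies on the tray floor and the tray is home with the flap at x 0.495. Next, fingers shut and in front of the flap.

```bash
python3 -m handwheel '[[0.3,0,-0.03,-0.01,0],[0,0,-0.07,-0.01,0],[0,0,-0.096,-0.01,0],[0,0,-0.096,0,0],[0,0,-0.096,0.03,0],[0,0,-0.096,0.06,0],[0,0,-0.096,0.09,0],[0,0,-0.096,0.103,0],[0,0,-0.096,0.103,0],[0,0,-0.096,0.103,0]]' 30;  python3 tip.py | tail -25
```

```text
time_s: 14.4
tcp_pos: [0.4606, 0.0313, 0.1818]
tcp_rot: [0.686, 0.728, 0.0, -0.0]
wrist_force: [0.0, -0.2, -0.2]
opening: 0.001
gripper_force: 0.0
[(np.float64(-0.1), 2146), (np.float64(-0.095), 2165), (np.float64(-0.09), 1530), (np.float64(-0.085), 1755), (np.float64(-0.08), 2895), (np.float64(-0.075), 1460), (np.float64(-0.07), 930), (np.float64(-0.065), 344), (np.float64(-0.06), 368), (np.float64(-0.055), 312), (np.float64(-0.05), 319), (np.float64(-0.045), 269), (np.float64(-0.04), 822), (np.float64(-0.035), 439), (np.float64(-0.03), 101), (np.float64(-0.025), 0), (np.float64(-0.02), 0), (np.float64(-0.015), 33), (np.float64(-0.01), 50), (np.float64(-0.005), 45), (np.float64(0.0), 42), (np.float64(0.005), 42), (np.float64(0.01), 35), (np.float64(0.015), 43), (np.float64(0.02), 624), (np.float64(0.025), 16), (np.float64(0.03), 0), (np.float64(0.035), 0), (np.float64(0.04), 0), (np.float64(0.045), 11), (np.float64(0.05), 41), (np.float64(0.055), 41), (np.float64(0.06), 36), (np.float64(0.065), 36), (np.float64(0.07), 36)]
[[-0.0061  0.0295  0.02  ]
 [-0.009   0.0296  0.0197]
 [-0.0031  0.0387  0.0179]
 [-0.0041  0.0386  0.0168]
 [-0.0051  0.0385  0.0157]
 [ 0.0142  0.0382  0.0141]
 [-0.0083  0.0382  0.013 ]
 [ 0.0118  0.0378  0.0113]
 [-0.0009  0.0378  0.0099]
 [ 0.0194  0.0375  0.009 ]
 [ 0.0177  0.0375  0.008 ]
 [ 0.0049  0.0373  0.0062]
 [-0.0176  0.0369  0.0049]
 [ 0.012   0.037   0.0037]
 [ 0.0017  0.0369  0.0026]
 [ 0.0187  0.0368  0.0017]
 [ 0.0081  0.0366  0.0002]
 [-0.0129  0.0361 -0.0009]
 [ 0.0155  0.0363 -0.0019]
 [-0.0068  0.0359 -0.0029]]
[0.4606 0.0313 0.1818] [ 0.0063 -0.2247 -0.1642] 0.0013090789775058688
```

```bash
python3 -m handwheel '[[0,0,0.008,0,0],[0,0,0.014,0,0],[0,0,0.018,0,0],[0,0,0.022,-0.001,0],[0,0,0.026,-0.003,0],[0,0,0.03,-0.004,0],[0,0,0.034,-0.005,0],[0,0,0.038,-0.006,0],[0,0,0.042,-0.007,0],[0,0,0.046,-0.007,0],[0,0,0.050,-0.007,0],[0,0,0.054,-0.006,0],[0,0,0.058,-0.006,0],[0,0,0.058,-0.006,0]]' 30; python3 -c "
from h import *;print(get_obs()['wrist_force'])"
```

```text
time_s: 15.85
tcp_pos: [0.5186, 0.0345, 0.1871]
tcp_rot: [0.686, 0.728, 0.0, -0.0]
wrist_force: [-1.6, 0.6, 0.9]
opening: -0.003
gripper_force: 0.9
[-1.60108151  0.64216373  0.93846248]
```

```bash
python3 -m handwheel '[[0,0,0.004,0.001,0],[0,0,0.008,0.002,0],[0,0,0.012,0.004,0],[0,0,0.016,0.006,0],[0,0,0.02,0.008,0],[0,0,0.02,0.008,0]]' 30; python3 - <<'E'
from h import *
np.set_printoptions(precision=4,suppress=True)
s,D=camera("scene");w,_=camera("wrist")
cv2.imwrite("pics/p.png",np.hstack([cv2.resize(w,(400,300)),cv2.resize(s[150:285,170:350],(400,300),interpolation=3)])[:,:,::-1])
E
```

```text
time_s: 16.45
tcp_pos: [0.5388, 0.0357, 0.1791]
tcp_rot: [0.686, 0.728, 0.0, 0.0]
wrist_force: [-2.6, -0.3, 7.1]
opening: -0.007
gripper_force: 3.0
```

View pics/p.png

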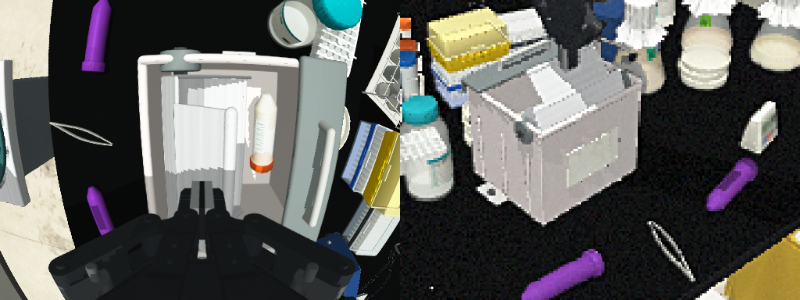

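The tray is tipped well over, with the flap edge at about column 230 left. The tube at (262,130) is at its rear edge or already sliding in, so I push a little further and hold.

```bash
cat > q.py <<'E'
from h import *
np.set_printoptions(precision=3,suppress=True)
o=get_obs();w,D=camera("wrist");cv2.imwrite("pics/q.png",w[:,:,::-1])
p=camera_params("wrist");T=np.array(p["tool_from_camera"]);K=np.array(p["intrinsics"])
r,c=np.mgrid[0:384,0:512];x=(c-K[0,2])/K[0,0];y=(r-K[1,2])/K[1,1];th=np.hypot(x,y)+1e-9
X=np.stack([x/th*np.tan(th)*D,y/th*np.tan(th)*D,D],-1)@T[:3,:3].T+T[:3,3]
W=X@R.from_quat(o["tcp_rot"]).as_matrix().T+o["tcp_pos"]
hsv=cv2.cvtColor(w,cv2.COLOR_RGB2HSV);m=(hsv[...,0]<14)&(hsv[...,1]>150)&(hsv[...,2]>80)&(W[...,0]>.48)&(W[...,0]<.64)&(W[...,1]>-.08)&(W[...,1]<.13)
print("orange cap",m.sum(),W[m].mean(0) if m.any() else None)
for row in (130,160):print(row,[tuple((W[row,cc]*1000).round().astype(int).tolist()) for cc in range(190,400,10)])
E
python3 -m handwheel '[[0,0,0.003,0.001,0],[0,0,0.006,0.002,0],[0,0,0.008,0.003,0],[0,0,0.008,0.003,0],[0,0,0.008,0.003,0],[0,0,0.008,0.003,0],[0,0,0.008,0.003,0]]'; python3 q.py
```

```text
time_s: 17.25
tcp_pos: [0.5459, 0.036, 0.1761]
tcp_rot: [0.686, 0.728, -0.0, -0.0]
wrist_force: [-4.9, 0.4, 1.4]
opening: 0.002
gripper_force: 2.0
orange cap 277 [0.625 0.006 0.037]
130 [(492, 88, 123), (506, 93, 156), (514, 94, 167), (521, 95, 175), (521, 89, 116), (528, 88, 105), (536, 88, 99), (544, 88, 94), (553, 88, 91), (562, 88, 85), (570, 88, 85), (591, 81, 5), (602, 82, 6), (614, 83, 5), (620, 86, 29), (629, 88, 34), (643, 88, 25), (648, 91, 45), (648, 94, 74), (616, 102, 170), (623, 103, 171)]
160 [(493, 66, 127), (506, 73, 153), (514, 76, 167), (522, 78, 177), (528, 80, 182), (534, 81, 187), (539, 82, 190), (544, 83, 194), (549, 85, 199), (554, 85, 202), (558, 87, 207), (562, 88, 209), (605, 47, 6), (618, 48, 4), (623, 54, 32), (633, 55, 34), (649, 53, 20), (649, 61, 53), (613, 82, 167), (618, 84, 172), (625, 84, 172)]
```

The cap is at z 0.037, so the tube lies on the bin floor. Now I withdraw to the front and let the tray swing home.

```bash
python3 -m handwheel '[[0,0,-0.01,-0.005,0],[0,0,-0.03,-0.008,0],[0,0,-0.06,-0.008,0],[0,0,-0.09,-0.006,0],[0,0,-0.125,-0.006,0],[0,0,-0.125,-0.04,0],[0,0,-0.125,-0.09,0],[0,0,-0.125,-0.13,0],[0,0,-0.08,-0.13,0],[0,0,-0.04,-0.13,0],[0,0,-0.04,-0.13,0],[0,0,-0.04,-0.13,0],[0,0,-0.04,-0.13,0],[0,0,-0.04,-0.13,0],[0,0,-0.04,-0.13,0],[0,0,-0.04,-0.13,0],[0,0,-0.04,-0.13,0],[0,0,-0.04,-0.13,0],[0,0,-0.04,-0.13,0]]'; python3 q.py; python3 - <<'E'
from h import *
s,_=camera("scene");w=cv2.imread("pics/q.png")
cv2.imwrite("pics/f.png",np.hstack([cv2.resize(w,(400,300)),cv2.resize(s,(400,300))[:,:,::-1]]))
E
```

```text
time_s: 19.2
tcp_pos: [0.5061, 0.0337, 0.3062]
tcp_rot: [0.686, 0.728, -0.0, -0.0]
wrist_force: [0.1, 0.1, -0.2]
opening: 0.001
gripper_force: 0.0
orange cap 6 [0.502 0.112 0.471]
130 [(394, 56, -2), (411, 57, -1), (427, 57, -2), (444, 58, 1), (460, 58, 0), (475, 59, -2), (496, 84, 214), (505, 78, 154), (517, 76, 136), (528, 77, 137), (540, 78, 134), (551, 79, 135), (562, 80, 136), (573, 81, 139), (583, 83, 148), (592, 85, 156), (602, 86, 160), (648, 80, 64), (621, 89, 172), (633, 91, 172), (502, 112, 471)]
160 [(395, 6, 0), (412, 7, 0), (429, 8, 0), (445, 8, -3), (461, 9, -1), (478, 10, 0), (497, 57, 216), (507, 45, 154), (519, 42, 136), (531, 42, 136), (542, 43, 136), (554, 44, 136), (566, 45, 136), (576, 47, 142), (587, 49, 147), (596, 51, 154), (605, 54, 164), (615, 55, 168), (626, 57, 170), (637, 58, 172), (650, 59, 171)]
```

View pics/f.png

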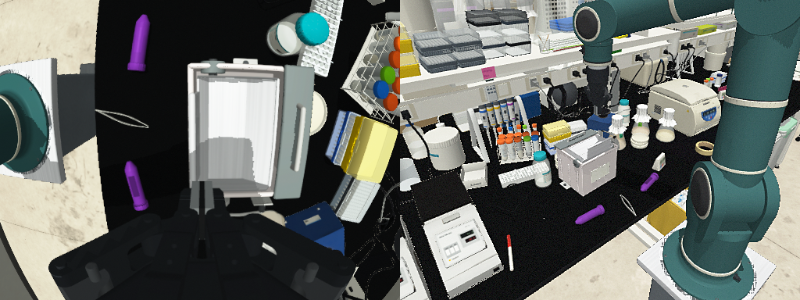

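The tray is empty and home: floor at z 0.136, flap edge at 0.215. The bystanders stand where they were, and the gripper is free above.

```bash
python3 -c "
from workcell import *;print(hand_in())"
```

```text
the job is handed in; nothing more can be done
None
```

The job is handed in at about 19 s: the used tube is in the bin, the tray swung back fully home and the bystanders look undisturbed, though the gripper leaned on the tray flap with about 35 N (limit 40 N) while releasing the tube.

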